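# Stack the slats and hold them down

## Task

Two wooden slats already lie side by side on the sprung bed of the small four-post metal cradle: lay the two loose slats on top of them crosswise, spaced apart like the pair below, inside the posts, and let go of them. Then set the round steel press disc centred on the stack by its wooden knob and push it down against the spring until the disc's flat upper face is level with the tops of the four posts. Finish while still holding it down there with the gripper, so that a colleague can strap the bundle, and leave the other things on the table where they are.

Things in the scene. Friction and masses are not known exactly. Their poses are not given: they have to be found in the camera images.
- cradle: fixed metal cradle: base 150 x 150 mm, its top at z 28 mm; four round posts, 10 mm thick, at x, y = +-57 mm, tops 86 mm above the table. Origin: centre of its underside, on the table; z up; x, y parallel to the base edges. The slats already in it lie along its x, so the loose ones go along its y, centred at x = +34 and x = -34 mm, 7 mm clear of the posts, ends 8 mm past them
- bed_top (a point): centre of the upper face of the sprung bed, a 92 x 92 x 10 mm metal plate between the posts; 60 mm above the table when not pressed; its axes are parallel to the cradle's and it moves down with the bed
- bed (a joint): downward travel of the bed in m: 0 unpressed, hard stop at 0.022. Spring: 7 N preload, then 0.8 N per mm; the bed stays at 0 under both layers and the disc until pushed. Travel 0.014 with both layers and the disc on it brings the disc's upper face level with the post tops (about 14 N of push)
- slat_1: plain light-wood slat, a bar 140 x 22 x 16 mm, origin at the centre of its underside, x along its length (either way round), z up; one of the two loose slats, starts flat on the table at the robot's right. Put between 0.018 and 0.045 m to either side of the middle, with the other slat on the other side
- slat_2: plain light-wood slat, a bar 140 x 22 x 16 mm, origin at the centre of its underside, x along its length (either way round), z up; the other loose slat, the farther one at the start. The two are interchangeable. With both in place 46 mm are free between them
- low_slat_1: plain light-wood slat, a bar 140 x 22 x 16 mm, origin at the centre of its underside, x along its length (either way round), z up; lies in the cradle from the start, along the cradle's x at y = +34 mm, its underside on the bed (60 mm above the table)
- low_slat_2: plain light-wood slat, a bar 140 x 22 x 16 mm, origin at the centre of its underside, x along its length (either way round), z up; lies in the cradle from the start, along the cradle's x at y = -34 mm, its underside on the bed
- press_disc: steel disc 100 mm in diameter and 8 mm thick, about 0.25 kg, with an upright wooden knob in its middle: a cylinder 28 mm in diameter from 8 to 50 mm above the disc's underside. Origin at the centre of the underside, z up. Starts flat on the table at the robot's left
- disc_face (a point): centre of the disc's flat upper face, on the disc's axis 8 mm above its underside (at the foot of the knob); level with the post tops when it is 86 mm above the table
- icing_tube: bystander: small tube 116 mm long, 20 mm high, lying near the robot; origin at the centre of its underside
- peeler: bystander: peeler 170 mm long lying near the robot; origin at the centre of its underside
- tin_2: bystander: tin 76 mm in diameter, 58 mm high, behind the cradle; origin at the centre of its underside
- spice_jar: bystander: small jar 46 mm in diameter, 106 mm high, behind and left of the cradle; origin at the centre of its underside
- twist_timer: bystander: round timer 68 mm wide, 57 mm high, at the near right; origin at the centre of its underside

How it is judged:
By the outcome, as a careful person would: the job done as asked, in the order asked, and still so for the second after the job is handed in, while the arm keeps its last pose, push and grip.
It also fails if it takes over 67 s, if anything falls off the work surface, if the arm or the gripper's body presses on something with over 40 N, if the wrist force passes 120 N, or if a joint passes its speed limit or range.

## Robot

A 6-joint arm with a two-finger parallel gripper is mounted at the origin on a cart in front of the work surface, level with it; the furniture and walls round the work are solid. World frame = base frame: x ahead of the robot, y to its left, z up, the work surface at z = 0. Lengths are in m, angles in rad, forces in N, time in s.
With the tool pointing down it reaches from about 0.35 to 0.975 m from the base axis. Payload 4.9 kg.
Tool frame: the origin (TCP) lies between the finger pads; the fingertips stand env.finger_overhang ahead of it and the grasp point (between the pads) lies 5 mm behind it (env.finger_overhang is the distance from the TCP to the fingertips, in m); z points along the fingers, y is the line along which they close (so a half turn about z gives the same grasp; the last joint's range is limited). The gripper opens to 85 mm and grips with 20 to 120 N. Pads are 22 mm wide; open, the fingers measure 114 mm over their backs; the gripper's body (76 mm by 85 mm) begins 54 mm behind the grasp point. The pads swing forward as they close: fully open they stand 13 mm farther back than shut.
Start: joints at [1.14, 0.053, 1.613, -0, 1.476, -0.119], TCP at [0.192, 0.595, 0.245] pointing down, gripper open.
Joint ranges: [-3.01, 3.01], [-1.01, 2.22], [0.06, 2.58], [-1.02, 4.17], [0.09, 2.62], [-3.14, 3.14]. Speed limits (rad/s): [2.57, 2.57, 3.14, 3.14, 3.14, 3.14].

## Interface

Orientations are given as a unit quaternion [w, x, y, z].
In Python, from rig import env gives the robot as it stands. The module is installed in compiled form; this text tells all that it offers.
- The arm moves only by the tool send_rows, never from a script. Its argument "targets" is a list that holds one entry, the list of rows, each a list of 5 numbers: the finger opening in mm, from 0 to 85.4, then the shift along the tool's x, y, z in mm, then the turn about the tool's z in degrees. A call has exactly 5 rows; each row shifts and turns the commanded pose from where the row before left it, along the tool's axes as they then stand; what a row does not reach is not made up. A row lasts 1/10 s, in which the tool goes at most 50 mm and 8.59 degrees, less where a joint would pass 70% of its speed; a pose out of reach is approached as far as the arm can. A call is refused whole if a number of a shift passes 50 or a number of a turn 8.59, either way. A call with a gripper value outside its range is refused whole. The fingers move at their own pace and stop on an object; "grip_force" is the grip in N (left out, the last holds). Time passes only in rows, so rows that do not move let the fingers close, or fill a call up. It gives the time, the measured TCP pose, the force, the opening and the grip force at its end, in the units of the state.
- env.get_obs(): the state, without advancing time (a new reading comes with each control period).
- env.grab_frame(name): name is "scene" or "top"; returns a dict with "pixels" (480x640x3 uint8, red, green, blue), "mtx" (3x3 intrinsics, pixels), "R" (3x3) and "t" (3): a world point X has camera coordinates R X + t. Camera axes: x right, y down, z forward; pixel columns grow to the right and rows downward; lengths in m; the calibration is good to about 2 mm. A picture is of the moment at which its call begins. There is no depth.
- env.hand_in(): hands the job in; it is judged then, once.
The state is a dict: "clock": time; "joint_pos": joint angles; "joint_velocities": joint speeds; "joint_torque": joint torques, N m; "eef_pos": TCP position; "tool_rot": TCP orientation; "wrist_force": force on the tool from outside, world axes, zero at the start; "ft_torque": the same for the moment, N m; "gripper_width": finger opening in m; "grasp_force": force on a finger pad.
Only numpy, scipy, OpenCV 4.12 (cv2) and the standard library are available. Lean on these libraries where they do the work, as an engineer would, in place of code of your own. Each camera call takes 0.05 s, during which the arm holds its last target. There are 200 camera calls.

## Working session

There is one attempt and no reset: what is moved stays moved. The work goes in short steps, Python scripts to look and compute and a tool call to move; the robot and the scene stay as the last step left them, time stands still between calls to the robot, and variables do not carry over. Pictures are saved under pics/ and viewed, at most 10 in all, crops included, and the job is handed in when it is done.

Besides the shell and the picture viewer there is one more tool, called after "Request:" by a JSON object that holds its "api" and its "payload". send_rows: Moves the arm, as the interface text tells. Its arguments: {"type":"object","properties":{"targets":{"type":"array"},"grip_force":{"type":"number"}},"required":["targets"]}

```bash
mkdir -p pics
python3 - <<'E'
from rig import env
import cv2,numpy as np,pickle
o=env.get_obs();print({k:np.round(v,3) for k,v in o.items()},env.finger_overhang)
for n in("top","scene"):
    f=env.grab_frame(n);pickle.dump(f,open(f'{n}0.pkl','wb'))
    cv2.imwrite(f'pics/{n}0.png',f["pixels"][...,::-1]);print(n,f["mtx"],f["R"],f["t"],-f["R"].T@f["t"])
E
```

```text
{'clock': np.float64(0.0), 'joint_pos': array([ 1.14 ,  0.053,  1.614, -0.   ,  1.476, -0.119]), 'joint_velocities': array([ 0.   , -0.001,  0.001,  0.001, -0.001, -0.001]), 'joint_torque': array([ 0.0000e+00, -3.9368e+01, -3.7017e+01, -0.0000e+00,  7.0000e-03,
        0.0000e+00]), 'eef_pos': array([0.191, 0.594, 0.244]), 'tool_rot': array([-0.   ,  0.155,  0.988, -0.001]), 'wrist_force': array([0.653, 0.28 , 0.563]), 'ft_torque': array([-0.029,  0.014,  0.021]), 'grasp_force': np.float64(0.0), 'gripper_width': np.float64(0.085)} 0.014
top [[595.76834661   0.         317.5157984 ]
 [  0.         595.76834661 242.99496882]
 [  0.           0.           1.        ]] [[-0.02028252 -0.99974354  0.01007333]
 [-0.9901569   0.01869042 -0.13870828]
 [ 0.13848443 -0.01278753 -0.99028205]] [-0.07400666  0.53774883  1.34897093] [ 0.3441432  -0.06678843  1.41119741]
scene [[523.444909     0.         317.25578971]
 [  0.         523.444909   237.04992843]
 [  0.           0.           1.        ]] [[ 0.8593985  -0.51123242 -0.00869639]
 [-0.31803261 -0.52115093 -0.79199556]
 [ 0.40036168  0.68340553 -0.61046491]] [-0.49615389  0.17856472  1.28254266] [-0.03029761 -1.03708754  0.92005501]
```

View pics/top0.png

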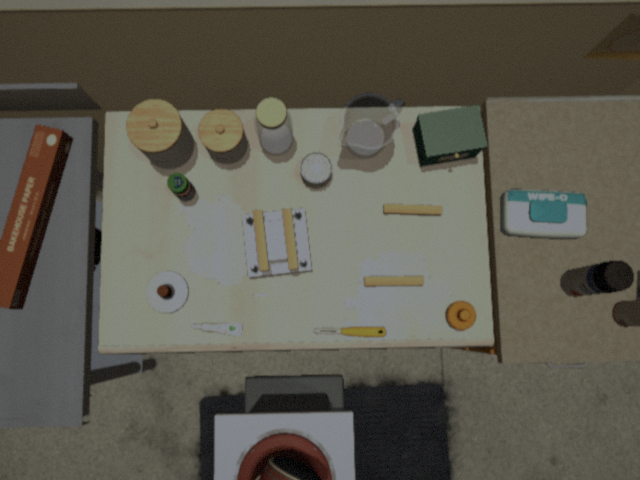

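View pics/scene0.png

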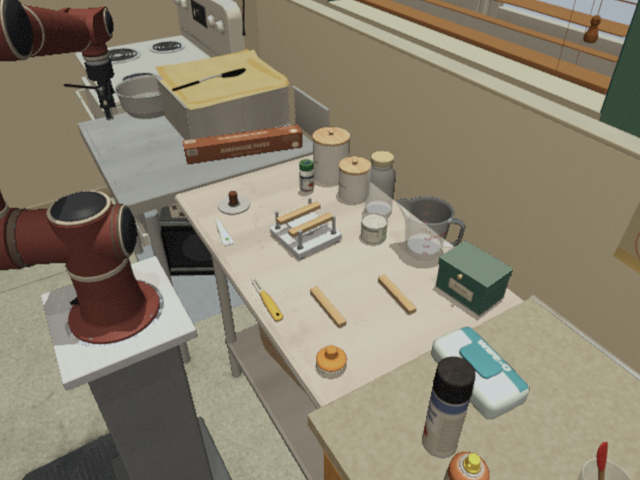

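The top view shows slat_1 near (393,281), slat_2 near (412,210), the cradle at (277,242) with two slats, the disc at (168,292) and the timer at (461,315). The scene view agrees, with the knob at (233,198) and the cradle at (305,230).

```bash
cat > h.py <<'E'
import cv2,numpy as np,pickle
from rig import env
def grab(n,save=None):
    f=env.grab_frame(n)
    if save: cv2.imwrite(f'pics/{save}.png',f["pixels"][...,::-1])
    return f
def ray(f,uv,z):
    d=f["R"].T@np.linalg.solve(f["mtx"],np.array([uv[0],uv[1],1.])); c=-f["R"].T@f["t"]
    return c+d*(z-c[2])/d[2]
def proj(f,X):
    p=f["mtx"]@(f["R"]@np.asarray(X)+f["t"]); return p[:2]/p[2]
def blobs(f,roi,lo,hi,amin=60):
    x0,y0,x1,y1=roi
    h=cv2.cvtColor(f["pixels"][y0:y1,x0:x1].copy(),cv2.COLOR_RGB2HSV)
    m=cv2.inRange(h,np.array(lo),np.array(hi))
    cs,_=cv2.findContours(m,cv2.RETR_EXTERNAL,cv2.CHAIN_APPROX_NONE,offset=(x0,y0))
    return sorted([c for c in cs if cv2.contourArea(c)>amin],key=cv2.contourArea,reverse=True)
def rect(f,c,z):
    P=np.array([ray(f,p,z)[:2] for p in c[:,0]],np.float32)
    (cx,cy),(w,h),a=cv2.minAreaRect(P)
    if w<h: w,h,a=h,w,a+90
    return np.round([cx,cy,w,h],4),round((a+90)%180-90,1)
E
python3 - <<'E'
from h import *
f=pickle.load(open('top0.pkl','rb'));g=pickle.load(open('scene0.pkl','rb'))
for fr,rois in((f,[((375,195,450,225),.016),((355,268,430,295),.016),((245,200,305,280),.076)]),(g,[((305,280,350,330),.016),((372,270,420,318),.016),((270,196,340,242),.076)])):
    h=cv2.cvtColor(fr["pixels"],cv2.COLOR_RGB2HSV)
    for r,z in rois:
        for c in blobs(fr,r,(10,85,100),(28,255,255)): print(r[:2],rect(fr,c,z),cv2.contourArea(c))
h=cv2.cvtColor(f["pixels"],cv2.COLOR_RGB2HSV)
print('hsv slat',h[281,393],h[210,412],h[240,261],'table',h[300,393],h[250,360],'disc',h[300,175],h[292,163],'table near disc',h[270,150])
for c in blobs(f,(135,260,200,325),(0,0,60),(180,40,255),200): print('disc?',rect(f,c,.008),cv2.contourArea(c))
for c in blobs(f,(145,275,185,310),(0,80,20),(20,255,130),20): print('knob',rect(f,c,.05))
for c in blobs(g,(215,185,250,215),(0,80,10),(20,255,130),20): print('knob s',rect(g,c,.05),c[:,0].min(0),c[:,0].max(0))
E
python3 - <<'E'
import cv2
a=cv2.imread('pics/top0.png');b=cv2.imread('pics/scene0.png')
import numpy as np
cv2.imwrite('pics/crop.png',np.vstack([np.hstack([cv2.resize(a[200:290,235:325],(360,360),interpolation=2),cv2.resize(a[250:340,130:220],(360,360),interpolation=2)]),cv2.resize(b[180:260,200:380],(720,240),interpolation=2)[:240]]))
E
```

```text
(375, 195) (array([ 0.6162, -0.3132,  0.1364,  0.0194]), 87.1) 381.5
(355, 268) (array([ 0.4459, -0.2614,  0.1342,  0.0188]), 88.9) 381.0
(245, 200) (array([0.5397, 0.0449, 0.1371, 0.0199]), 6.3) 442.5
(245, 200) (array([ 0.5413, -0.0211,  0.1374,  0.0195]), 6.2) 417.0
(305, 280) (array([ 0.4428, -0.2714,  0.1448,  0.0252]), 89.6) 340.0
(372, 270) (array([ 0.6139, -0.3229,  0.1446,  0.0246]), 84.7) 303.5
(270, 196) (array([0.5363, 0.0327, 0.1423, 0.0332]), 5.8) 263.0
(270, 196) (array([ 0.5382, -0.0335,  0.1429,  0.0305]), 6.1) 256.5
hsv slat [ 22 104 132] [ 21 104 133] [ 23  95 132] table [ 90   7 139] [ 38  20 138] disc [103  16 144] [ 11 166  77] table near disc [ 41  31 139]
disc? (array([0.4315, 0.2709, 0.1548, 0.1499]), 88.9) 4096.0
knob (array([0.4308, 0.2661, 0.0298, 0.0227]), 88.9)
knob s (array([0.4219, 0.2371, 0.0786, 0.0219]), 69.6) [229 191] [237 205]
```

View pics/crop.png

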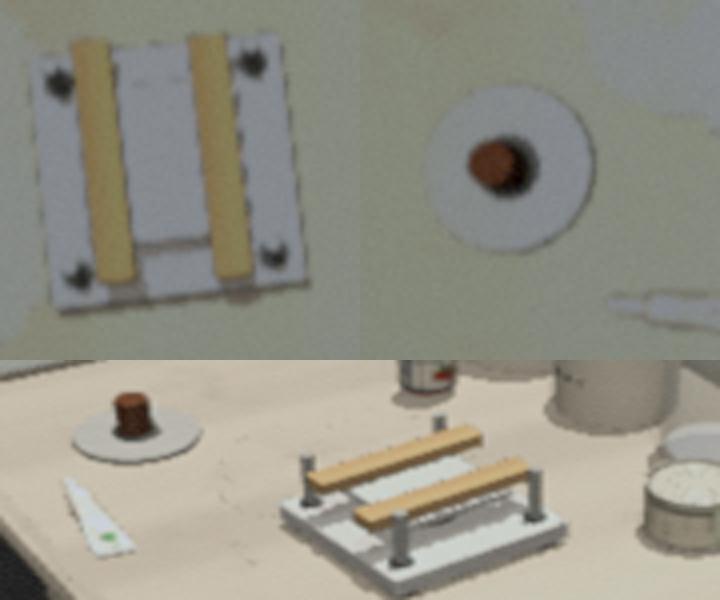

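The crop shows the cradle turned about 6°, with two slats along its x. The disc is centred near top pixel (167.5,292), with the knob top near (162.5,290.8). Slats measure 136×19 mm against 140×22 expected, which is consistent, and the low pair's spacing is 66 mm against 68. I'll turn the tool and go over slat_1.

```bash
cat >> h.py <<'E'
from scipy.spatial.transform import Rotation as Ro
def go(x,y,z,yaw=None):
    "remaining shift in tool axes (mm) and turn (deg) to world target; yaw = heading of tool y"
    o=env.get_obs();q=o["tool_rot"];R=Ro.from_quat([q[1],q[2],q[3],q[0]])
    M=R.as_matrix();h=np.degrees(np.arctan2(M[1,1],M[0,1]))
    t=0 if yaw is None else -((yaw-h+90)%180-90)
    print('shift',np.round(M.T@(np.array([x,y,z])-o["eef_pos"])*1e3,1),'turn',round(t,1),'heading',round(h,1),'pos',np.round(o["eef_pos"],4),'tilt',np.round(M[:,2],3),'t',o["clock"])
E
python3 - <<'E'
from h import *
f=pickle.load(open('top0.pkl','rb'))
print(ray(f,(167.5,292),.008),ray(f,(162.5,290.75),.05))
go(.446,-.2614,.12,-1.1)
E
```

```text
[0.43097928 0.26924228 0.008     ] [0.43144477 0.27057341 0.05      ]
shift [-504.8 -736.2  125.4] turn 73.2 heading 72.1 pos [0.1915 0.5944 0.2442] tilt [-0.001 -0.002 -1.   ] t 0.1
```

Request:
{"api": "send_rows", "payload": {"targets": [[[50,0,0,0,7.3],[50,0,0,0,7.3],[50,0,0,0,7.3],[50,0,0,0,7.3],[50,0,0,0,7.3]]]}}

```text
clock: 0.6
eef_pos: [0.1916, 0.5945, 0.2445]
tool_rot: [0.0, 0.459, 0.888, -0.001]
wrist_force: [-1.1, -0.4, -1.6]
gripper_width: 0.0501
grasp_force: 0.0
```

Request:
{"api": "send_rows", "payload": {"targets": [[[50,0,0,0,7.3],[50,0,0,0,7.3],[50,0,0,0,7.3],[50,0,0,0,7.3],[50,0,0,0,7.3]]]}}

```text
clock: 1.1
eef_pos: [0.1916, 0.5945, 0.2445]
tool_rot: [0.0, 0.714, 0.7, -0.001]
wrist_force: [-0.3, 0.6, 0.7]
gripper_width: 0.0497
grasp_force: 0.0
```

Request:
{"api": "send_rows", "payload": {"targets": [[[50,-20,40,0,0],[50,-20,45,0,0],[50,-20,45,0,0],[50,-20,45,0,0],[50,-20,45,0,0]]]}}

```text
clock: 1.6
eef_pos: [0.4115, 0.4903, 0.2447]
tool_rot: [-0.0, 0.712, 0.702, -0.0]
wrist_force: [0.7, 1.7, 0.4]
gripper_width: 0.0502
grasp_force: 0.0
```

Request:
{"api": "send_rows", "payload": {"targets": [[[50,-40,0,0,0],[50,-40,0,0,0],[50,-40,0,0,0],[50,-40,0,0,0],[50,-40,0,0,0]]]}}

```text
clock: 2.1
eef_pos: [0.4067, 0.2899, 0.2446]
tool_rot: [-0.0, 0.712, 0.702, -0.0]
wrist_force: [0.5, -0.4, 0.7]
gripper_width: 0.0502
grasp_force: 0.0
```

Request:
{"api": "send_rows", "payload": {"targets": [[[50,-40,0,0,0],[50,-40,0,0,0],[50,-40,0,0,0],[50,-40,0,0,0],[50,-40,0,0,0]]]}}

```text
clock: 2.6
eef_pos: [0.4036, 0.0901, 0.2449]
tool_rot: [-0.0, 0.712, 0.702, -0.0]
wrist_force: [1.5, 0.6, -0.6]
gripper_width: 0.0498
grasp_force: 0.0
```

Request:
{"api": "send_rows", "payload": {"targets": [[[50,-40,0,0,0],[50,-40,0,0,0],[50,-40,0,0,0],[50,-40,0,0,0],[50,-40,0,0,0]]]}}

```text
clock: 3.1
eef_pos: [0.4006, -0.1099, 0.245]
tool_rot: [0.0, 0.712, 0.702, 0.0]
wrist_force: [0.8, -0.1, 0.4]
gripper_width: 0.05
grasp_force: 0.0
```

Request:
{"api": "send_rows", "payload": {"targets": [[[50,-30,9.5,20,0],[50,-30,9.5,20,0],[50,-30,9.5,20,0],[50,-30,9.5,20,0],[50,-31,9.5,20,0]]]}}

```text
clock: 3.6
eef_pos: [0.4462, -0.2612, 0.144]
tool_rot: [-0.0, 0.713, 0.702, -0.0]
wrist_force: [0.4, 0.1, -0.3]
gripper_width: 0.0499
grasp_force: 0.0
```

Run:
```python
from h import *
go(.446,-.2614,.015,-1.1)
f=grab("scene");c=f["pixels"][200:380,250:450][...,::-1]
cv2.imwrite('pics/g1.png',cv2.resize(c,(640,576),interpolation=2))
```

```text
shift [-3.00e-01 -1.00e-01  1.29e+02] turn 0.2 heading -0.9 pos [ 0.4462 -0.2612  0.144 ] tilt [-0.001  0.001 -1.   ] t 3.6
```

View pics/g1.png

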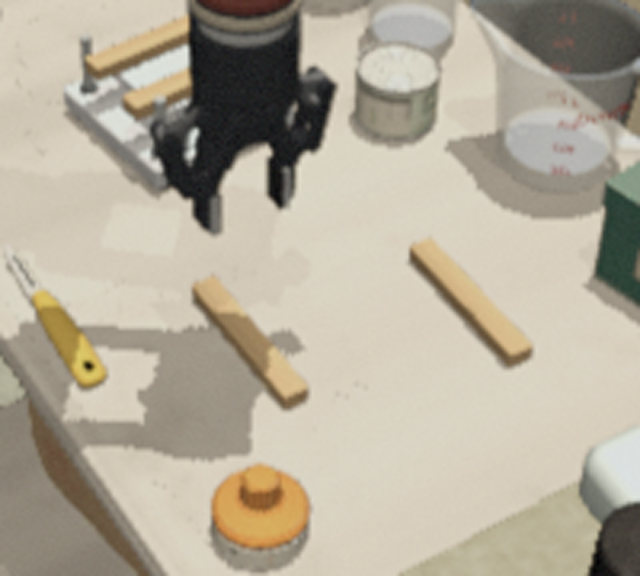

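The gripper hangs above slat_1, whose middle is at crop (250,340), with its fingers straddling the slat's width. I'll go down and close.

Request:
{"api": "send_rows", "payload": {"targets": [[[50,0,0,40,0],[50,0,0,40,0],[50,0,0,30,0],[50,0,0,12,0],[50,0,0,6,0]]]}}

```text
clock: 4.15
eef_pos: [0.4456, -0.2594, 0.0159]
tool_rot: [-0.001, 0.712, 0.702, -0.0]
wrist_force: [0.5, -0.8, 0.7]
gripper_width: 0.0498
grasp_force: 0.0
```

Request:
{"api": "send_rows", "payload": {"targets": [[[18,0,0,0,0],[18,0,0,0,0],[18,0,0,0,0],[18,0,0,0,0],[18,0,0,0,0]]], "grip_force": 40}}

```text
clock: 4.65
eef_pos: [0.4476, -0.2611, 0.0193]
tool_rot: [0.002, 0.712, 0.702, 0.0]
wrist_force: [-0.8, 0.6, 5.8]
gripper_width: 0.0204
grasp_force: 41.6
```

Request:
{"api": "send_rows", "payload": {"targets": [[[15,0,0,-10,0],[15,0,0,-30,0],[15,0,0,-40,0],[15,0,0,-40,0],[15,0,0,-40,0]]]}}

```text
clock: 5.15
eef_pos: [0.4459, -0.2597, 0.1791]
tool_rot: [-0.0, 0.712, 0.702, -0.0]
wrist_force: [0.5, -0.3, 0.2]
gripper_width: 0.0208
grasp_force: 40.8
```

Run:
```python
from h import *
go(.5067,.0082,.16,6.2)
f=grab("top")
for c in blobs(f,(300,220,460,330),(10,85,100),(28,255,255)): print(rect(f,c,.16),c[:,0].mean(0))
cv2.imwrite('pics/g2.png',cv2.resize(f["pixels"][180:330,300:500][...,::-1],(800,600),interpolation=2))
```

```text
shift [268.8  56.8  19.1] turn -7.1 heading -0.9 pos [ 0.4459 -0.2597  0.1791] tilt [-0.  0. -1.] t 5.15
(array([ 0.3623, -0.363 ,  0.0583,  0.0251]), -3.1) [454.36923077 314.78461538]
```

View pics/g2.png

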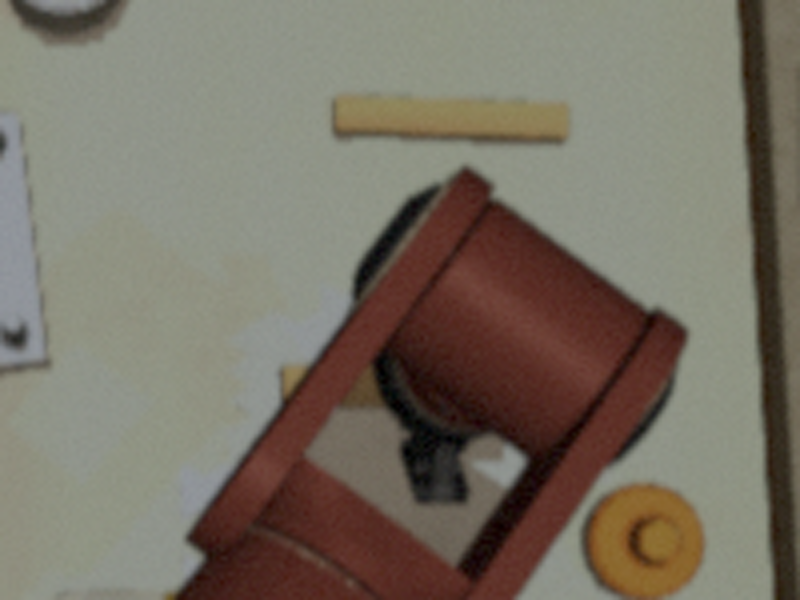

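Slat_2 at crop (450,118) is undisturbed. The slat_1 end shows under the arm at crop (290,380), and the 21 mm opening at 41 N says it is held. I'll carry it over the near side of the cradle.

Request:
{"api": "send_rows", "payload": {"targets": [[[15,0,0,0,-7.1],[15,32,11,0,0],[15,32,11,0,0],[15,33,11,0,0],[15,33,11,0,0]]]}}

```text
clock: 5.7
eef_pos: [0.4758, -0.1248, 0.1775]
tool_rot: [0.0, 0.668, 0.744, 0.0]
wrist_force: [1.1, 0.2, 0.5]
gripper_width: 0.0207
grasp_force: 40.8
```

Request:
{"api": "send_rows", "payload": {"targets": [[[15,33,11,0,0],[15,33,11,0,0],[15,32,11,0,0],[15,32,12,0,0],[15,0,0,20,0]]]}}

```text
clock: 6.2
eef_pos: [0.509, 0.011, 0.1605]
tool_rot: [0.002, 0.666, 0.746, 0.002]
wrist_force: [0.4, -1.4, -1.1]
gripper_width: 0.0209
grasp_force: 40.8
```

Run:
```python
from h import *
go(.5067,.0082,.098,6.2)
f=grab("scene","s3")
cv2.imwrite('pics/g3.png',cv2.resize(f["pixels"][150:270,220:380][...,::-1],(800,600),interpolation=2))
```

```text
shift [-2.5 -3.  62.5] turn 0.3 heading 6.5 pos [0.509  0.011  0.1605] tilt [ 0.007  0.    -1.   ] t 6.2
```

View pics/g3.png

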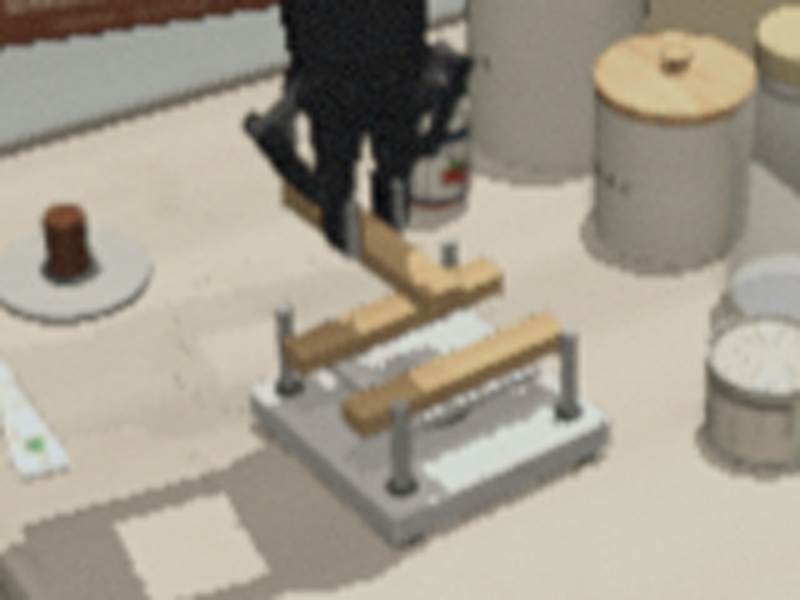

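Slat_1 is held level above the cradle, lying crosswise to the low pair (crop 370,240). I'll go down, settle and check.

Request:
{"api": "send_rows", "payload": {"targets": [[[15,0,0,25,0],[15,0,0,20,0],[15,0,0,10,0],[15,0,0,0,0],[15,0,0,0,0]]]}}

```text
clock: 6.75
eef_pos: [0.5069, 0.0077, 0.103]
tool_rot: [0.0, 0.668, 0.744, 0.0]
wrist_force: [0.3, 0.9, -1.0]
gripper_width: 0.0205
grasp_force: 40.8
```

Run:
```python
from h import *
go(.5067,.0082,.096,6.2)
f=grab("scene");P=pickle.dump(f,open('s4.pkl','wb'))
for c in blobs(f,(220,150,380,270),(10,85,60),(28,255,255),30): print(c[:,0].min(0),c[:,0].max(0),cv2.contourArea(c))
```

```text
shift [ 0.5 -0.2  7. ] turn 0.0 heading 6.2 pos [0.5069 0.0077 0.103 ] tilt [ 0.001 -0.    -1.   ] t 6.75
[289 202] [331 236] 482.0
[220 150] [262 158] 170.5
[277 206] [289 224] 72.5
[344 156] [361 166] 58.0
[339 163] [367 174] 49.5
[229 191] [236 204] 41.0
```

Request:
{"api": "send_rows", "payload": {"targets": [[[15,0,0,3,0],[15,0,0,2,0],[15,0,0,1,0],[15,0,0,1,0],[15,0,0,0,0]]]}}

```text
clock: 7.3
eef_pos: [0.5067, 0.008, 0.0954]
tool_rot: [0.0, 0.668, 0.745, 0.0]
wrist_force: [-0.0, -0.8, 0.3]
gripper_width: 0.021
grasp_force: 40.9
```

Request:
{"api": "send_rows", "payload": {"targets": [[[15,0,0,1,0],[15,0,0,0,0],[15,0,0,1,0],[15,0,0,0,0],[15,0,0,0,0]]]}}

```text
clock: 7.8
eef_pos: [0.5067, 0.008, 0.094]
tool_rot: [0.0, 0.668, 0.745, -0.0]
wrist_force: [-3.3, 0.3, 5.1]
gripper_width: 0.0205
grasp_force: 41.5
```

Contact at 5 N, so the slat rests on the lower pair. I'll release it and rise.

Request:
{"api": "send_rows", "payload": {"targets": [[[24,0,0,0,0],[30,0,0,0,0],[40,0,0,0,0],[40,0,0,0,0],[40,0,0,-5,0]]]}}

```text
clock: 8.3
eef_pos: [0.5059, 0.0081, 0.0975]
tool_rot: [-0.001, 0.668, 0.745, -0.001]
wrist_force: [0.7, 0.1, 0.4]
gripper_width: 0.04
grasp_force: 0.0
```

Request:
{"api": "send_rows", "payload": {"targets": [[[40,0,0,-20,0],[40,0,0,-30,0],[50,0,0,-30,0],[50,0,0,-20,0],[50,0,0,0,7]]]}}

```text
clock: 8.8
eef_pos: [0.5088, 0.0078, 0.2031]
tool_rot: [0.003, 0.713, 0.701, 0.002]
wrist_force: [0.8, -0.9, -0.5]
gripper_width: 0.0499
grasp_force: 0.0
```

Run:
```python
from h import *
go(.6162,-.3132,.12,-2.9)
```

```text
shift [-319.1  111.9   84.3] turn 2.0 heading -0.9 pos [0.5088 0.0078 0.2031] tilt [ 0.008 -0.001 -1.   ] t 8.8
```

Request:
{"api": "send_rows", "payload": {"targets": [[[50,0,0,0,2],[50,-35,14,0,0],[50,-35,14,0,0],[50,-35,14,0,0],[50,-35,14,0,0]]]}}

```text
clock: 9.3
eef_pos: [0.5562, -0.1359, 0.1988]
tool_rot: [0.0, 0.724, 0.69, 0.0]
wrist_force: [-0.2, 0.6, -0.1]
gripper_width: 0.0499
grasp_force: 0.0
```

Request:
{"api": "send_rows", "payload": {"targets": [[[50,-35,14,15,0],[50,-35,14,15,0],[50,-35,14,20,0],[50,-35,14,20,0],[50,-35,12,20,0]]]}}

```text
clock: 9.8
eef_pos: [0.6158, -0.3142, 0.1078]
tool_rot: [0.0, 0.724, 0.69, 0.0]
wrist_force: [0.9, 0.5, 0.8]
gripper_width: 0.0507
grasp_force: 0.0
```

Request:
{"api": "send_rows", "payload": {"targets": [[[50,0,0,30,0],[50,0,0,10,0],[50,0,0,0,0],[50,0,0,0,0],[50,0,0,0,0]]]}}

```text
clock: 10.3
eef_pos: [0.6164, -0.3125, 0.0707]
tool_rot: [0.002, 0.724, 0.69, 0.0]
wrist_force: [-0.3, -0.8, 0.2]
gripper_width: 0.0499
grasp_force: 0.0
```

Run:
```python
from h import *
go(.6162,-.3132,.017,-2.9)
f=grab("top")
for c in blobs(f,(235,190,320,290),(10,85,60),(28,255,255),30): print(rect(f,c,.084),cv2.contourArea(c))
```

```text
shift [-0.6 -0.3 53.7] turn 0.2 heading -2.7 pos [ 0.6164 -0.3125  0.0707] tilt [ 0.003 -0.002 -1.   ] t 10.3
(array([0.539 , 0.0069, 0.137 , 0.1349]), -89.1) 1197.0
```

Request:
{"api": "send_rows", "payload": {"targets": [[[50,0,0,30,0],[50,0,0,15,0],[50,0,0,8,0],[30,0,0,0,0],[15,0,0,0,0]]]}}

```text
clock: 10.85
eef_pos: [0.6157, -0.3127, 0.0159]
tool_rot: [0.0, 0.724, 0.69, 0.0]
wrist_force: [-0.4, -0.6, 1.7]
gripper_width: 0.0221
grasp_force: 3.6
```

Request:
{"api": "send_rows", "payload": {"targets": [[[15,0,0,0,0],[15,0,0,0,0],[15,0,0,0,0],[15,0,0,0,0],[15,0,0,0,0]]]}}

```text
clock: 11.35
eef_pos: [0.6157, -0.3129, 0.0161]
tool_rot: [0.001, 0.724, 0.69, 0.0]
wrist_force: [-0.6, -0.3, 2.8]
gripper_width: 0.0209
grasp_force: 42.6
```

Request:
{"api": "send_rows", "payload": {"targets": [[[15,0,0,-10,0],[15,0,0,-30,0],[15,0,0,-40,0],[15,0,0,-40,0],[15,0,0,-40,-4.5]]]}}

```text
clock: 11.85
eef_pos: [0.6149, -0.3123, 0.1771]
tool_rot: [-0.0, 0.696, 0.718, -0.0]
wrist_force: [0.9, -0.3, 0.0]
gripper_width: 0.0211
grasp_force: 42.3
```

Run:
```python
from h import *
go(.5743,.0156,.178,6.2)
f=grab("top")
x0,y0,x1,y1=235,195,320,285
h=cv2.cvtColor(f["pixels"],cv2.COLOR_RGB2HSV)
cv2.imwrite('pics/g5.png',cv2.resize(f["pixels"][190:290,220:350][...,::-1],(780,600),interpolation=2))
```

```text
shift [329.1 -30.   -0.9] turn -4.4 heading 1.8 pos [ 0.6149 -0.3123  0.1771] tilt [-0.  0. -1.] t 11.85
```

View pics/g5.png

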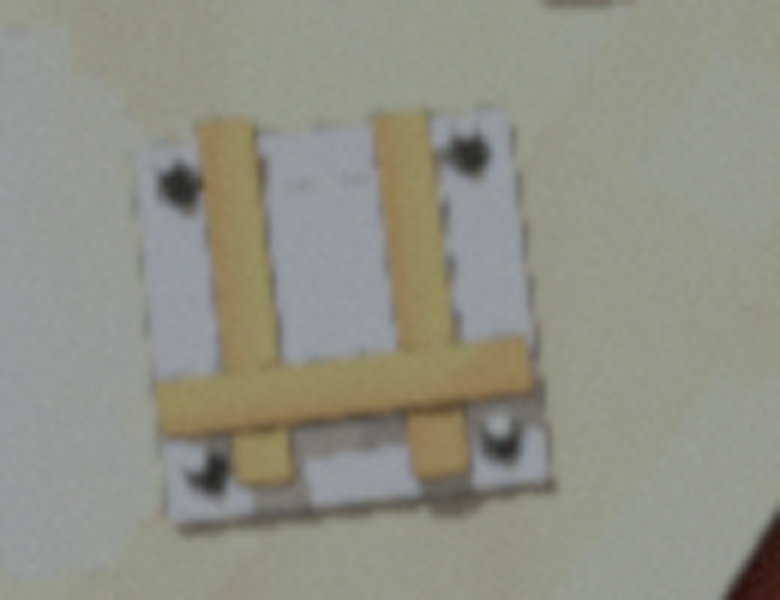

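Slat_1 lies crosswise at the near end, centre at crop (344,387), about 34 mm from the middle and inside the posts. Slat_2 is held (21 mm, 42 N), so I'll carry it to the far side.

Request:
{"api": "send_rows", "payload": {"targets": [[[15,0,0,0,-4.4],[15,33,0,0,0],[15,33,-1,0,0],[15,33,0,0,0],[15,33,-1,0,0]]]}}

```text
clock: 12.4
eef_pos: [0.5987, -0.1803, 0.1754]
tool_rot: [0.0, 0.668, 0.744, 0.0]
wrist_force: [-0.1, 0.6, -0.6]
gripper_width: 0.0206
grasp_force: 42.3
```

Request:
{"api": "send_rows", "payload": {"targets": [[[15,33,0,0,0],[15,33,-1,0,0],[15,33,0,0,0],[15,33,-1,0,0],[15,33,0,0,0]]]}}

```text
clock: 12.9
eef_pos: [0.579, -0.0164, 0.1755]
tool_rot: [0.0, 0.668, 0.744, 0.0]
wrist_force: [0.2, 0.3, -0.5]
gripper_width: 0.0209
grasp_force: 42.3
```

Request:
{"api": "send_rows", "payload": {"targets": [[[15,33,-1,0,0],[15,0,0,20,0],[15,0,0,20,0],[15,0,0,0,0],[15,0,0,0,0]]]}}

```text
clock: 13.4
eef_pos: [0.5747, 0.015, 0.1353]
tool_rot: [-0.0, 0.668, 0.744, -0.0]
wrist_force: [0.1, -0.5, 0.1]
gripper_width: 0.0207
grasp_force: 42.3
```

Run:
```python
from h import *
go(.5743,.0156,.097,6.2)
```

```text
shift [ 0.7 -0.3 38.3] turn -0.1 heading 6.1 pos [0.5747 0.015  0.1353] tilt [-0.001  0.    -1.   ] t 13.4
```

Request:
{"api": "send_rows", "payload": {"targets": [[[15,0,0,20,0],[15,0,0,12,0],[15,0,0,6,0],[15,0,0,2,0],[15,0,0,1,0]]]}}

```text
clock: 13.9
eef_pos: [0.5753, 0.0149, 0.0947]
tool_rot: [0.0, 0.668, 0.744, 0.0]
wrist_force: [-0.7, -0.1, -0.7]
gripper_width: 0.0211
grasp_force: 42.3
```

Request:
{"api": "send_rows", "payload": {"targets": [[[15,0,0,1,0],[15,0,0,0,0],[15,0,0,1,0],[15,0,0,0,0],[15,0,0,0,0]]]}}

```text
clock: 14.4
eef_pos: [0.575, 0.015, 0.0924]
tool_rot: [0.0, 0.668, 0.744, 0.0]
wrist_force: [-0.0, 0.4, -0.9]
gripper_width: 0.0207
grasp_force: 42.3
```

Request:
{"api": "send_rows", "payload": {"targets": [[[15,0,0,1,0],[15,0,0,0,0],[15,0,0,0,0],[15,0,0,0,0],[15,0,0,0,0]]]}}

```text
clock: 14.9
eef_pos: [0.5752, 0.015, 0.0917]
tool_rot: [0.0, 0.668, 0.744, 0.0]
wrist_force: [-1.2, -0.6, 4.1]
gripper_width: 0.0211
grasp_force: 43.0
```

Contact at 4 N; release and go on to the disc.

Request:
{"api": "send_rows", "payload": {"targets": [[[24,0,0,0,0],[30,0,0,0,0],[38,0,0,0,0],[38,0,0,0,0],[38,0,0,-5,0]]]}}

```text
clock: 15.4
eef_pos: [0.5743, 0.0151, 0.0954]
tool_rot: [-0.001, 0.668, 0.744, -0.001]
wrist_force: [-0.6, -0.9, 0.7]
gripper_width: 0.0379
grasp_force: 0.0
```

Request:
{"api": "send_rows", "payload": {"targets": [[[38,0,0,-20,0],[40,0,0,-30,0],[60,0,0,-30,0],[60,0,0,-10,0],[60,0,0,0,0]]]}}

```text
clock: 15.9
eef_pos: [0.5763, 0.0149, 0.1886]
tool_rot: [0.002, 0.668, 0.744, 0.001]
wrist_force: [0.3, -0.7, -0.2]
gripper_width: 0.06
grasp_force: 0.0
```

Request:
{"api": "send_rows", "payload": {"targets": [[[60,33,-14,0,0],[60,34,-14,0,0],[60,34,-14,0,0],[60,34,-15,0,0],[60,34,-15,0,0]]]}}

```text
clock: 16.4
eef_pos: [0.4833, 0.1762, 0.1838]
tool_rot: [-0.001, 0.668, 0.744, -0.001]
wrist_force: [0.6, -0.1, 0.3]
gripper_width: 0.0599
grasp_force: 0.0
```

Request:
{"api": "send_rows", "payload": {"targets": [[[60,34,-14,0,0],[60,33,-14,0,0],[60,33,-15,20,0],[60,0,0,25,0],[60,0,0,0,0]]]}}

```text
clock: 16.9
eef_pos: [0.4278, 0.2694, 0.1354]
tool_rot: [-0.002, 0.667, 0.745, -0.005]
wrist_force: [-1.1, -0.8, -0.4]
gripper_width: 0.0602
grasp_force: 0.0
```

Run:
```python
from h import *
go(.4312,.270,.034,6.2)
f=grab("top");g=grab("scene")
a=cv2.resize(f["pixels"][195:285,235:325],(400,400),interpolation=2);b=cv2.resize(g["pixels"][160:260,215:315],(400,400),interpolation=2)
cv2.imwrite('pics/g6.png',np.hstack([a,b])[...,::-1])
```

```text
shift [  0.6   4.5 101.3] turn 0.1 heading 6.3 pos [0.4278 0.2694 0.1354] tilt [-0.01  -0.004 -1.   ] t 16.9
```

View pics/g6.png

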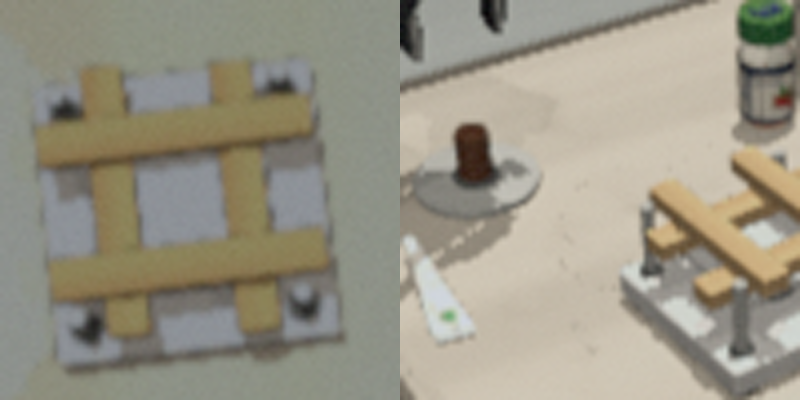

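All four slats form a clean grid inside the posts: upper slats at crop (177,132) and (190,265), about 67 mm apart. The disc stands undisturbed with its knob at crop (472,150). I'll go down on the knob.

Request:
{"api": "send_rows", "payload": {"targets": [[[60,0,1,30,0],[60,0,0,20,0],[60,0,0,0,0],[60,0,0,0,0],[60,0,0,0,0]]]}}

```text
clock: 17.5
eef_pos: [0.4344, 0.2705, 0.0933]
tool_rot: [0.001, 0.669, 0.744, 0.001]
wrist_force: [-0.2, -0.4, -0.0]
gripper_width: 0.0602
grasp_force: 0.0
```

Run:
```python
from h import *
go(.4312,.270,.030,6.2)
```

```text
shift [-0.2 -3.4 63.3] turn -0.1 heading 6.1 pos [0.4344 0.2705 0.0933] tilt [ 0.003  0.001 -1.   ] t 17.5
```

Request:
{"api": "send_rows", "payload": {"targets": [[[60,0,-3,25,0],[60,0,0,20,0],[60,0,0,12,0],[60,0,0,5,0],[50,0,0,0,0]]]}}

```text
clock: 18.0
eef_pos: [0.4302, 0.27, 0.0295]
tool_rot: [0.0, 0.668, 0.744, 0.0]
wrist_force: [-0.9, -0.3, -0.3]
gripper_width: 0.05
grasp_force: 0.0
```

Request:
{"api": "send_rows", "payload": {"targets": [[[40,0,0,0,0],[34,0,0,0,0],[30,0,0,0,0],[25,0,0,0,0],[20,0,0,0,0]]], "grip_force": 80}}

```text
clock: 18.5
eef_pos: [0.4316, 0.2705, 0.031]
tool_rot: [0.001, 0.668, 0.744, 0.002]
wrist_force: [1.6, 0.5, 6.4]
gripper_width: 0.0263
grasp_force: 78.1
```

Request:
{"api": "send_rows", "payload": {"targets": [[[20,0,0,0,0],[20,0,0,0,0],[20,0,0,0,0],[20,0,0,0,0],[20,0,0,0,0]]]}}

```text
clock: 19.0
eef_pos: [0.4316, 0.2705, 0.0311]
tool_rot: [0.001, 0.668, 0.744, 0.002]
wrist_force: [1.2, 0.0, 6.1]
gripper_width: 0.0262
grasp_force: 78.1
```

Request:
{"api": "send_rows", "payload": {"targets": [[[20,0,0,-5,0],[20,0,0,-20,0],[20,0,0,-40,0],[20,0,0,-40,0],[20,0,0,-40,0]]]}}

```text
clock: 19.5
eef_pos: [0.4283, 0.2694, 0.1743]
tool_rot: [-0.001, 0.668, 0.744, -0.002]
wrist_force: [0.5, -1.2, -1.4]
gripper_width: 0.0259
grasp_force: 78.9
```

Request:
{"api": "send_rows", "payload": {"targets": [[[20,-15,5,0,0],[20,-25,7,0,0],[20,-30,9,0,0],[20,-30,9,0,0],[20,-30,9,0,0]]]}}

```text
clock: 20.0
eef_pos: [0.4816, 0.1438, 0.173]
tool_rot: [-0.001, 0.668, 0.744, -0.001]
wrist_force: [0.1, -0.9, -2.2]
gripper_width: 0.0264
grasp_force: 79.0
```

Request:
{"api": "send_rows", "payload": {"targets": [[[20,-30,9,0,0],[20,-30,9,0,0],[20,-30,9,0,0],[20,-25,8,0,0],[20,-15,4,0,0]]]}}

```text
clock: 20.5
eef_pos: [0.5347, 0.0183, 0.1731]
tool_rot: [-0.001, 0.669, 0.743, -0.001]
wrist_force: [-0.6, 0.5, -2.9]
gripper_width: 0.0261
grasp_force: 79.0
```

Request:
{"api": "send_rows", "payload": {"targets": [[[20,-9,2,5,0],[20,0,0,10,0],[20,0,0,5,0],[20,0,0,0,0],[20,0,0,0,0]]]}}

```text
clock: 21.0
eef_pos: [0.5377, 0.0119, 0.1538]
tool_rot: [-0.0, 0.668, 0.744, -0.0]
wrist_force: [0.6, 0.1, -1.1]
gripper_width: 0.0264
grasp_force: 79.0
```

Run:
```python
from h import *
go(.5407,.0118,.123,6.2)
g=grab("scene");pickle.dump(g,open('s7.pkl','wb'))
o=env.get_obs();x,y,z=o["eef_pos"]
print('expected disc-face centre px',proj(g,[x,y,z-.023]))
cv2.imwrite('pics/g7.png',cv2.resize(g["pixels"][150:270,225:385],(800,600),interpolation=2)[...,::-1])
```

```text
shift [-0.5  3.  30.8] turn 0.0 heading 6.2 pos [0.5377 0.0119 0.1538] tilt [-0.001  0.    -1.   ] t 21.0
expected disc-face centre px [302.24057036 199.35423777]
```

View pics/g7.png

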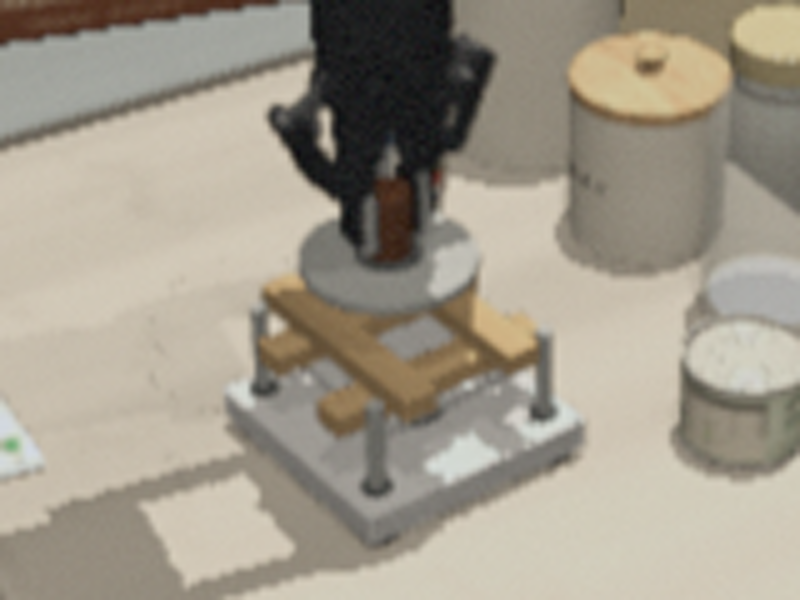

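The disc is held level over the stack, with its face centre at crop (390,256) against a predicted (386,247), i.e. within 2–3 mm. I'll centre it and lower it.

Request:
{"api": "send_rows", "payload": {"targets": [[[20,0,3,10,0],[20,0,0,10,0],[20,0,0,5,0],[20,0,0,2,0],[20,0,0,0,0]]]}}

```text
clock: 21.55
eef_pos: [0.5408, 0.0114, 0.1266]
tool_rot: [-0.001, 0.668, 0.744, -0.0]
wrist_force: [0.8, 0.2, -1.8]
gripper_width: 0.0258
grasp_force: 79.0
```

Request:
{"api": "send_rows", "payload": {"targets": [[[20,0,0,1,0],[20,0,0,1,0],[20,0,0,1,0],[20,0,0,0,0],[20,0,0,0,0]]]}}

```text
clock: 22.05
eef_pos: [0.5412, 0.0113, 0.1244]
tool_rot: [0.0, 0.668, 0.744, 0.0]
wrist_force: [0.2, -0.2, -1.7]
gripper_width: 0.0262
grasp_force: 79.0
```

Request:
{"api": "send_rows", "payload": {"targets": [[[20,0,0,1,0],[20,0,0,0,0],[20,0,0,0,0],[20,0,0,0,0],[20,0,0,0,0]]]}}

```text
clock: 22.55
eef_pos: [0.5412, 0.0114, 0.1233]
tool_rot: [-0.0, 0.668, 0.744, 0.0]
wrist_force: [0.2, -0.2, -2.4]
gripper_width: 0.0263
grasp_force: 78.7
```

Request:
{"api": "send_rows", "payload": {"targets": [[[20,0,0,1,0],[20,0,0,0,0],[20,0,0,0,0],[20,0,0,0,0],[20,0,0,0,0]]]}}

```text
clock: 23.05
eef_pos: [0.5413, 0.0113, 0.1227]
tool_rot: [0.0, 0.668, 0.744, 0.0]
wrist_force: [-2.3, 1.1, 3.6]
gripper_width: 0.026
grasp_force: 79.2
```

Contact at z 0.123, as predicted. Now the press: about 14 mm, to TCP z 0.109.

Request:
{"api": "send_rows", "payload": {"targets": [[[20,0,0,2,0],[20,0,0,2,0],[20,0,0,2,0],[20,0,0,2,0],[20,0,0,2,0]]]}}

```text
clock: 23.55
eef_pos: [0.5415, 0.0113, 0.1134]
tool_rot: [0.0, 0.668, 0.744, 0.0]
wrist_force: [-6.9, -0.6, 9.5]
gripper_width: 0.026
grasp_force: 80.1
```

Request:
{"api": "send_rows", "payload": {"targets": [[[20,0,0,2,0],[20,0,0,1,0],[20,0,0,0,0],[20,0,0,0,0],[20,0,0,0,0]]]}}

```text
clock: 24.05
eef_pos: [0.5415, 0.0113, 0.1109]
tool_rot: [0.0, 0.668, 0.744, -0.0]
wrist_force: [-7.7, 1.0, 11.5]
gripper_width: 0.0259
grasp_force: 80.4
```

Run:
```python
from h import *
go(.5407,.0118,.109,6.2);o=env.get_obs();print(o["wrist_force"],o["ft_torque"],o["grasp_force"])
g=grab("scene");pickle.dump(g,open('s8.pkl','wb'))
cv2.imwrite('pics/g8.png',cv2.resize(g["pixels"][180:260,260:360],(750,600),interpolation=2)[...,::-1])
```

```text
shift [ 0.6 -0.7  1.9] turn -0.1 heading 6.1 pos [0.5415 0.0113 0.1109] tilt [ 0. -0. -1.] t 24.05
[-7.72069505  0.96880732 11.50543277] [0.15716028 0.97404394 0.00966179] 80.36583065986633
```

View pics/g8.png

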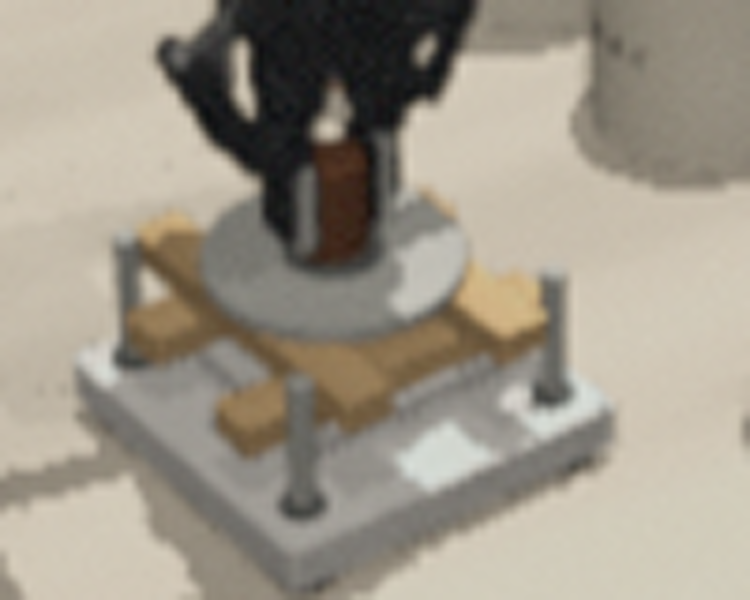

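The disc is centred on the stack with the posts clear all round; the face foot is at crop (340,265). Position says 1.9 mm to go but the force suggests a little more, so I'll check for slip by comparing the knob foot and front rim with the picture from before contact.

```bash
cat > chk.py <<'E'
from h import *
def cross(f,u,v0,v1,lvl=None,n=2):
    p=f["pixels"].astype(float);i=int(round(u))
    s=(p[...,0]-p[...,2])[v0:v1,i-n:i+n+1].mean(1)
    return s
def feat(f,tcp,tag):
    c=tcp-[0,0,.031]; d=-f["R"].T@f["t"]-c; d[2]=0; d/=np.linalg.norm(d)
    for nm,r,h in(('foot',.014,.008),('rim',.05,.0)):
        u,v=proj(f,c+d*r+[0,0,h]); a=int(v)-6
        s=cross(f,u,a,a+14); m=(s[:3].mean()+s[-3:].mean())/2
        k=[a+j+(m-s[j])/(s[j+1]-s[j]) for j in range(13) if (s[j]-m)*(s[j+1]-m)<0]
        up=proj(f,c+d*r+[0,0,h+.001])[1]
        print(tag,nm,'pred',round(u,1),round(v,2),'edges',np.round(k,2),'px/mm',round(v-up,3),'prof',a,s.round().astype(int))
E
python3 - <<'E'
from chk import *
feat(pickle.load(open('s7.pkl','rb')),np.array([.5377,.0119,.1538]),'s7')
feat(pickle.load(open('s8.pkl','rb')),np.array([.5415,.0113,.1109]),'s8')
E
```

```text
s7 foot pred 302.2 202.39 edges [201.7] px/mm 0.308 prof 196 [30 30 29 28 30 32 14  3  7  9  9  9  9  9]
s7 rim pred 302.5 212.44 edges [211.63 216.62 217.9 ] px/mm 0.309 prof 206 [ 9  9  9  9  8  8 14 34 43 32 17  9 12 23]
s8 foot pred 303.9 215.05 edges [214.43] px/mm 0.297 prof 209 [32 30 31 30 33 27 10  4  8  9  9  8  9  9]
s8 rim pred 304.2 225.12 edges [225.23] px/mm 0.297 prof 219 [ 9  8  9  9  7  8 26 56 63 62 60 60 57 54]
```

No slip: the knob-foot and rim residuals agree between the two pictures to about 0.3 mm, so the TCP height is trustworthy. Press the last 2 mm.

Request:
{"api": "send_rows", "payload": {"targets": [[[20,0,0,1,0],[20,0,0,1,0],[20,0,0,0,0],[20,0,0,0,0],[20,0,0,0,0]]]}}

```text
clock: 24.6
eef_pos: [0.5415, 0.0113, 0.1091]
tool_rot: [0.0, 0.668, 0.744, -0.0]
wrist_force: [-7.8, 0.5, 12.6]
gripper_width: 0.0264
grasp_force: 80.5
```

Run:
```python
from chk import *
o=env.get_obs();go(.5407,.0118,.109,6.2);print(o["wrist_force"],o["grasp_force"])
f=grab("scene","s9");feat(f,o["eef_pos"],'s9')
```

```text
shift [ 0.6 -0.7  0.1] turn -0.1 heading 6.1 pos [0.5415 0.0113 0.1091] tilt [-0. -0. -1.] t 24.6
[-7.82495301  0.5329836  12.62283968] 80.47398090362549
s9 foot pred 303.9 215.57 edges [214.82] px/mm 0.296 prof 209 [31 29 29 30 32 32 17  4  7  9  9  9  9  9]
s9 rim pred 304.2 225.64 edges [225.76] px/mm 0.297 prof 219 [ 9  9  9  9  9  7 12 40 61 62 61 59 59 56]
```

Position and picture say level, while the force (12.6 N against about 14) hints at slightly short. I'll press 0.6 mm more as a compromise between the two, then hand in.

Request:
{"api": "send_rows", "payload": {"targets": [[[20,0,0,0.6,0],[20,0,0,0,0],[20,0,0,0,0],[20,0,0,0,0],[20,0,0,0,0]]]}}

```text
clock: 25.15
eef_pos: [0.5415, 0.0113, 0.1086]
tool_rot: [0.0, 0.668, 0.744, -0.0]
wrist_force: [-7.7, -0.1, 14.2]
gripper_width: 0.0261
grasp_force: 80.5
```

Run:
```python
from rig import env
o=env.get_obs();print(o["eef_pos"],o["wrist_force"],o["grasp_force"],o["gripper_width"])
if .1075<o["eef_pos"][2]<.1097 and o["grasp_force"]>50: print(env.hand_in())
```

```text
[0.54150248 0.01132808 0.10863606] [-7.72840543 -0.08944358 14.18312214] 80.48212051391602 0.02612077611896332
the job is handed in; nothing more can be done
None
```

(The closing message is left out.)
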